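# Lathe gear cover: tug, release, hold open

### The arm

A 6-joint arm with a two-finger parallel gripper is mounted at the origin on the work surface. World frame = base frame: x ahead of the robot, y to its left, z up, the work surface at z = 0. Lengths are in m, angles in rad, forces in N, time in s.
With the tool pointing down it reaches from about 0.3 to 0.85 m from the base axis. Payload 4.2 kg.
Tool frame: the origin (TCP) lies midway between the tips of the shut fingers; the grasp point (between the pads) lies 19 mm behind it (bot.pinch_z is the z of the grasp point in the tool frame, in m); z points along the fingers, y is the line along which they close (so a half turn about z gives the same grasp; the last joint's range is limited). The gripper opens to 91 mm and grips with 3 to 60 N. Pads are 32 mm wide; open, the fingers measure 118 mm over their backs; the gripper's body (76 mm by 178 mm) begins 60 mm behind the grasp point.
Start: joints at [1.106, 0.32, 1.565, -0, 1.257, -0.02], TCP at [0.247, 0.519, 0.214] pointing down, gripper open.
Joint ranges: [-3.11, 3.11], [-0.84, 2.01], [0.21, 2.61], [-1.34, 4.49], [0.05, 2.63], [-2.56, 2.56]. Speed limits (rad/s): [2.57, 2.57, 3.14, 3.14, 3.14, 3.14].

### API

Orientations are given as [roll, pitch, yaw] about the fixed x, y, z axes, in that order (R = Rz(yaw) Ry(pitch) Rx(roll)).
In Python, from station import bot gives the robot as it stands. The module is installed in compiled form; this text tells all that it offers.
- The arm moves only by the tool apply_moves, never from a script. Its argument "moves" is one flat list of numbers, 7 for each row, row after row: the shift along the tool's x, y, z in normalised numbers (1 is 500 mm), then the turn, a rotation vector about the tool's x, y, z in shares of 360 degrees (1.0 is 360 degrees), then the opening, from 0 (shut) to 1 (fully open). In form: [dx, dy, dz, wx, wy, wz, fingers, dx, dy, dz, wx, wy, wz, fingers, ...]. A call has 1 to 20 rows; each row is the pose to reach, as a shift and turn from the pose commanded when the call began, along the tool's axes at that moment; what a row does not reach only later rows make up. A row lasts 1/10 s, in which the tool goes at most 50 mm and 8.59 degrees, less where a joint would pass 70% of its speed; a pose out of reach is approached as far as the arm can. No shift or turn number may pass 1 either way. A call with a gripper value outside its range is refused whole. The fingers move at their own pace and stop on an object; "squeeze" is the grip in N (left out, the last holds). Time passes only in rows, so rows that repeat a pose let the fingers close. It gives the time, the measured TCP pose, the force, the opening and the grip force at its end, in the units of the state.
- bot.observe(): the state, without advancing time (a new reading comes with each control period).
- bot.grab_frame(name): name is "side" or "top" or "wrist"; returns the picture (400x640x3 uint8, red, green, blue); there is no depth.
- bot.camera_model(name): a dict with "fx", "fy", "cx", "cy" (pixels), "distortion" ([k1, k2, p1, p2, k3] as OpenCV has them; the pictures are not rectified), "world_from_camera" (4x4, takes a point from camera to world coordinates). Camera axes: x right, y down, z forward; pixel columns grow to the right and rows downward; lengths in m; the calibration is good to about 2 mm. A picture is of the moment at which its call begins: read the wrist's pose just before it. camera_model takes no time and is no camera call; for the wrist camera it gives the pose at the moment of the call.
- bot.sign_off(): hands the job in; it is judged then, once.
Trained networks look in the newest picture that a camera, given by its name, has taken for a name from the list of things; names that differ only in an ending like _2 or _b are one class to them, and where a whole thing is asked for, a point or a joint stands for the part that bears it (a point fixed in the world has none). Each returns a list of dicts, best first, with "conf" (0 to 1); they miss things now and then, are a little off and sometimes report something else, mostly with a low value. They report only what shows in the picture. A call takes as long as a camera call.
- bot.look_for(camera, target): "rect" ([left, top, width, height] in pixels, round what is visible of it).
- bot.landmark_of(camera, target): "location" ([column, row] in pixels: a listed point, or the origin of a listed thing).
The state is a dict: "clock": time; "joints": joint angles; "dq": joint speeds; "joint_efforts": joint torques, N m; "tcp_pos": TCP position; "tcp_rot": TCP orientation; "force": force on the tool from outside, world axes, zero at the start; "moment": the same for the moment, N m; "finger_gap": opening from 0.0 (shut) to 1.0 (fully open); "gripper_force": force on a finger pad.
Only numpy, scipy, OpenCV 4.12 (cv2) and the standard library are available. Lean on these libraries where they do the work, as an engineer would, in place of code of your own. Each camera call takes 0.05 s, during which the arm holds its last target. There are 200 camera calls.

### The job

Tug the gear-box cover of the bench lathe gently upward to learn whether the catch is holding it. If it comes up freely, simply go on lifting and leave the release lever alone; if it is caught, press the release lever on the catch down all the way until its detent holds it down by itself, then lift the cover. Finish while holding the cover up, open at least 45 degrees, without disturbing the oil bottle, the loose gear and the screwdriver.

Things in the scene. Friction and masses are not known exactly. Their poses are not given: they have to be found in the camera images.
- lathe: Grey bench lathe, fixed. Origin: on the work surface under the centre of its gear box (open-topped, 180 x 180 mm, 140 high). Its own +y runs along the lathe: headstock (150 mm in x, y 90 to 210 mm, 135 high), chuck (y 235 to 295 mm, top at 136), then bed and tailstock (to y 600 mm, up to 120 high). Its place and yaw (0.25 rad either way) vary.
- cover_angle (a joint): Opening angle of the gear-box cover, rad: 0 shut, 1.3 at its stop. A grey plate 190 x 190 x 8 mm, top face 148 mm up, hinged along its +y edge; its -y edge rises. It falls shut when let go. Caught: it stops at about 0.03 rad (5 mm at the handle). Free: it lifts with 2 to 5 N at the handle. Which cannot be seen; both are common. The catch bears 40 N.
- cover_hinge (a point): Middle of the cover's hinge line, which runs along the lathe's own x: lathe frame (0, 90, 140) mm.
- handle (a point): Handle on the cover: level round steel bar 10 mm thick, 100 mm long along its own x (= the lathe's x), on two 10 mm posts 90 mm apart. Origin: middle of the bar, 38 mm above the cover, 155 mm from the hinge; cover shut: lathe frame (0, -65, 186) mm. Its axes are the lathe's when shut and turn with the cover. Pinch it from above, fingers closing along y; follow the hinge arc.
- cover: The cover with its handle, and a steel loop hidden under its -y edge that the catch's bolt holds when caught; about 0.55 kg, varying by a third. Origin: on the hinge line (= point cover_hinge). Its axes are the lathe's when shut.
- catch: The catch: a dark steel housing 44 x 50 x 70 mm on the gear box's -y wall, top 5 mm below the cover's underside, with a hidden bolt and the release lever. Origin: centre of its underside, 65 mm above the work surface, 115 mm to -y from the lathe's origin, within 30 mm either way along the lathe's x.
- lever (a joint): Release lever angle, rad: 0 up (start), 0.45 fully down. Turns about the lathe's x direction; pivot at lathe y -108 mm, z 83 mm. A spring returns it (2 to 3 N at the pad). Near 0.1 rad a detent resists up to about 11 N, then gives way; pushed past 0.35 rad and let go, it settles at 0.35 to 0.4 and stays, and the bolt stays drawn.
- lever_pad (a point): Middle of the top face of the lever's flat black press pad, 36 x 34 mm, which points out to the lathe's -y, about 90 mm from the lever's pivot. Up: about 105 mm above the work surface, at lathe y about -197 mm; fully down it is about 40 mm lower. Press it straight down from above with closed fingers.
- oil: Bystander: white oil bottle, 60 mm across, 150 mm high, standing. Origin: centre of its underside.
- gear: Bystander: loose steel gear blank lying flat, 72 mm across, 14 mm high, with a 20 mm bore. Origin: centre of its underside.
- driver: Bystander: screwdriver 190 mm long lying on the bench. Origin: on the bench, beneath it.

How it is judged:
By the outcome, as a careful person would: the job done as asked, in the order asked, and still so for the second after the job is handed in, while the arm keeps its last pose, push and grip.
It also fails if it takes over 51 s, if anything falls off the work surface, if the arm or the gripper's body presses on something with over 40 N, if the wrist force passes 120 N, or if a joint passes its speed limit or range.

## Working session

There is one attempt and no reset: what is moved stays moved. The work goes in short steps, Python scripts to look and compute and a tool call to move; the robot and the scene stay as the last step left them, time stands still between calls to the robot, and variables do not carry over. Pictures are saved under pics/ and viewed, at most 10 in all, crops included, and the job is handed in when it is done.

Besides the shell and the picture viewer there is one more tool, called as name(argument=value, ...) on one line, values as JSON. apply_moves: Moves the arm, as the interface text tells. Its arguments: {"type":"object","properties":{"moves":{"type":"array","items":{"type":"number"}},"squeeze":{"type":"number"}},"required":["moves"]}

```bash
mkdir -p pics; cat > h.py <<'E'
from station import bot
import numpy as np, cv2
from scipy.spatial.transform import Rotation as Ro
def cam(n):
    m=bot.camera_model(n); K=np.array([[m['fx'],0,m['cx']],[0,m['fy'],m['cy']],[0,0,1]]); return K,np.array(m['distortion'],float),np.array(m['world_from_camera'])
def ray(n,px):
    K,d,T=cam(n); u=cv2.undistortPoints(np.array([[px]],float),K,d)[0,0]
    return T[:3,3],T[:3,:3]@np.array([u[0],u[1],1])
def atz(n,px,z):
    o,r=ray(n,px); return o+r*(z-o[2])/r[2]
def proj(n,P):
    K,d,T=cam(n); W=np.linalg.inv(T); return cv2.projectPoints(np.atleast_2d(np.array(P,float)),cv2.Rodrigues(W[:3,:3])[0],W[:3,3],K,d)[0][:,0]
def save(n,f): cv2.imwrite(f,cv2.cvtColor(bot.grab_frame(n),cv2.COLOR_RGB2BGR))
E
python3 - <<'E'
from h import *
np.set_printoptions(precision=3,suppress=True)
for n in ("top","side"):
    save(n,f"pics/{n}0.png")
    for t,z in (("handle",.186),("lever_pad",.105),("cover_hinge",.14),("lathe",0),("catch",.065),("oil",0),("gear",0),("driver",0)):
        for r in bot.landmark_of(n,t)[:2]: print(n,t,np.round(r['location'],1),round(r['conf'],2),atz(n,r['location'],z))
print(bot.observe())
E
```

```text
top handle [269.6 169.4] 0.62 [0.559 0.007 0.186]
top lever_pad [329.7 166. ] 0.87 [ 0.586 -0.127  0.105]
top lever_pad [268.  169.9] 0.38 [0.576 0.018 0.105]
top cover_hinge [205.5 184.1] 0.87 [0.535 0.156 0.14 ]
top lathe [249.5 191.4] 0.76 [0.543 0.074 0.   ]
top lathe [204.1 182.5] 0.15 [0.566 0.191 0.   ]
top catch [294.4 174.1] 0.83 [ 0.575 -0.043  0.065]
top oil [427.3 167.8] 0.83 [ 0.607 -0.386 -0.   ]
top gear [422.4 243.2] 0.89 [ 0.411 -0.366  0.   ]
top gear [339.1 260.5] 0.6 [ 0.368 -0.154  0.   ]
top driver [338.9 259.6] 0.71 [ 0.37  -0.154  0.   ]
side handle [299.  157.9] 0.71 [0.572 0.024 0.186]
side lever_pad [347.9 206.3] 0.77 [ 0.587 -0.118  0.105]
side cover_hinge [253.6 158.2] 0.59 [0.549 0.17  0.14 ]
side catch [315.6 208.1] 0.9 [ 0.572 -0.029  0.065]
side oil [449.5 294.8] 0.67 [ 0.601 -0.389 -0.   ]
side gear [391.1 348.6] 0.91 [ 0.407 -0.377  0.   ]
side gear [280.9 211.5] 0.41 [0.562 0.092 0.   ]
side driver [294.  299.8] 0.68 [ 0.368 -0.159  0.   ]
{'clock': 0.9, 'joints': array([ 1.106,  0.32 ,  1.564,  0.   ,  1.257, -0.02 ]), 'dq': array([ 0.   ,  0.001,  0.   , -0.   , -0.001, -0.   ]), 'joint_efforts': array([  0.001, -41.234, -23.223,   0.073,   0.038,  -0.   ]), 'tcp_pos': array([0.247, 0.519, 0.214]), 'tcp_rot': array([ 3.141, -0.   ,  2.697]), 'force': array([ 1.277, -0.061,  0.88 ]), 'moment': array([-0.017,  0.027,  0.018]), 'gripper_force': 0.0, 'finger_gap': 1.0005571007042198}
```

```bash
python3 -c "
import cv2,numpy as np
a=[cv2.imread('pics/%s0.png'%n) for n in('top','side')]
cv2.imwrite('pics/both.png',cv2.resize(np.vstack(a),(480,600)) if 0 else np.hstack([cv2.resize(x,(400,250)) for x in a]))"
```

```text
(no output)
```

View pics/top0.png

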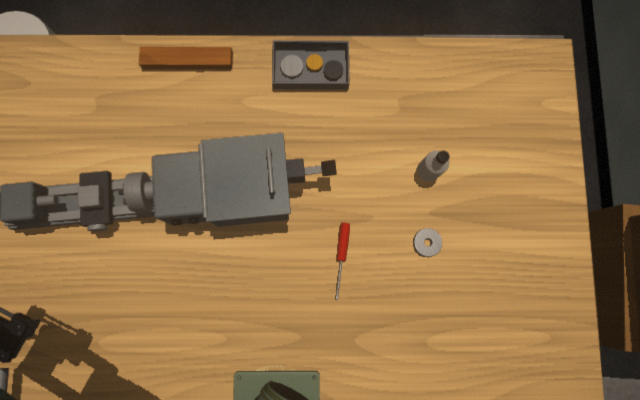

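View pics/side0.png

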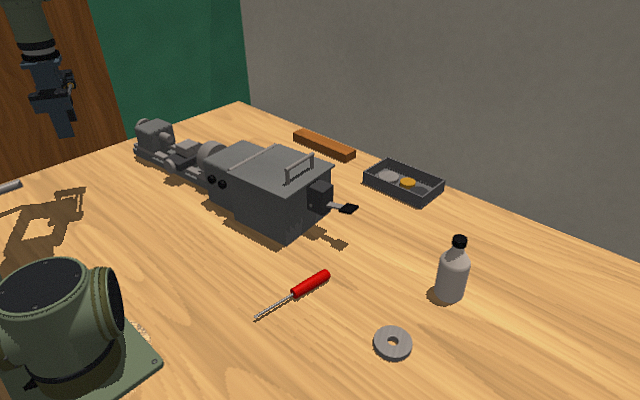

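The top view shows the cover with corners near (200,138), (285,134), (290,217), (205,223), the handle bar at (270,170), and the pad at (329,167). In the side view the handle is at (299,160) and the pad at (348,208). The network reports agree, so I fit the lathe pose next.

```bash
cat > fit.py <<'E'
from h import *
from scipy.optimize import least_squares
np.set_printoptions(precision=3,suppress=True)
def pts(p):
    x,y,a,c=p
    L=dict(handle=(0,-.065,.186),hinge=(0,.09,.14),c1=(.095,.09,.148),c2=(.095,-.1,.148),c3=(-.095,-.1,.148),c4=(-.095,.09,.148),catch=(c,-.115,.065),pad=(c,-.197,.105),h1=(.05,-.065,.186),h2=(-.05,-.065,.186))
    R=Ro.from_euler('z',a).as_matrix()
    return {k:R@np.array(v)+[x,y,0] for k,v in L.items()}
O=[("top","handle",(269.6,169.4)),("top","hinge",(205.5,184.1)),("top","catch",(294.4,174.1)),("top","pad",(329.7,166)),
("side","handle",(299,157.9)),("side","hinge",(253.6,158.2)),("side","catch",(315.6,208.1)),("side","pad",(347.9,206.3)),
("top","c1",(200.5,138)),("top","c2",(285,134)),("top","c3",(290,217.5)),("top","c4",(205.5,223)),("top","h1",(268.5,149.5)),("top","h2",(272,192))]
C={n:cam(n) for n in("top","side")}
def res(p):
    P=pts(p); return np.concatenate([proj(n,P[k])[0]-o for n,k,o in O])
if __name__=="__main__":
    s=least_squares(res,[.55,.07,.1,0],loss='soft_l1'); print(s.x)
    for (n,k,o),r in zip(O,s.fun.reshape(-1,2)): print(n,k,r)
    for k,v in pts(s.x).items(): print(k,v)
    K,d,T=cam("wrist"); o=bot.observe()
    Tt=np.eye(4); Tt[:3,:3]=Ro.from_euler('xyz',o['tcp_rot']).as_matrix(); Tt[:3,3]=o['tcp_pos']
    print(Tt); print(np.linalg.inv(Tt)@T, K[0,0])
    print(bot.pinch_z)
E
python3 fit.py
```

```text
[0.549 0.071 0.09  0.017]
top handle [0.475 1.868]
top hinge [-1.894 -2.622]
top catch [-0.255 -0.461]
top pad [-1.555  1.094]
side handle [0.163 5.143]
side hinge [0.041 2.257]
side catch [5.248 1.335]
side pad [0.991 1.715]
top c1 [0.192 2.179]
top c2 [-1.38 -0.68]
top c3 [ 0.294 -2.424]
top c4 [-0.453 -0.468]
top h1 [-0.102 -0.346]
top h2 [-0.218  1.724]
handle [0.555 0.006 0.186]
hinge [0.541 0.161 0.14 ]
c1 [0.636 0.169 0.148]
c2 [ 0.653 -0.02   0.148]
c3 [ 0.463 -0.037  0.148]
c4 [0.446 0.152 0.148]
catch [ 0.576 -0.042  0.065]
pad [ 0.584 -0.124  0.105]
h1 [0.605 0.011 0.186]
h2 [0.505 0.002 0.186]
[[-0.903  0.43   0.     0.247]
 [ 0.43   0.903  0.     0.519]
 [ 0.     0.    -1.     0.214]
 [ 0.     0.     0.     1.   ]]
[[-0.    -0.969 -0.246  0.07 ]
 [ 1.    -0.     0.001 -0.   ]
 [-0.001 -0.246  0.969 -0.171]
 [ 0.     0.     0.     1.   ]] 341.03984122418234
-0.0188
```

Units first: shifts go in shares of 500 mm and turns go in shares of 360 degrees. So -499 mm / 500 = -0.998, -100 mm / 500 = -0.2, -30.6 degrees / 360 = -0.085.

apply_moves(moves=[0,0,-0.1,0,0,0,0.6,-0.08,-0.05,-0.2,0,0,-0.0167,0.6,-0.998,-0.662,-0.2,0,0,-0.085,0.6,-0.998,-0.662,-0.2,0,0,-0.085,0.6,-0.998,-0.662,-0.2,0,0,-0.085,0.6,-0.998,-0.662,-0.2,0,0,-0.085,0.6,-0.998,-0.662,-0.2,0,0,-0.085,0.6,-0.998,-0.662,-0.2,0,0,-0.085,0.6,-0.998,-0.662,-0.2,0,0,-0.085,0.6,-0.998,-0.662,-0.2,0,0,-0.085,0.6,-0.998,-0.662,-0.2,0,0,-0.085,0.6,-0.998,-0.662,-0.2,0,0,-0.085,0.6,-0.998,-0.662,-0.2,0,0,-0.085,0.6,-0.998,-0.662,-0.2,0,0,-0.085,0.6,-0.998,-0.662,-0.2,0,0,-0.085,0.6,-0.998,-0.662,-0.2,0,0,-0.085,0.6,-0.998,-0.662,-0.2,0,0,-0.085,0.6])

```text
clock: 2.6
tcp_pos: [0.5549, 0.0065, 0.314]
tcp_rot: [3.141, -0.0, -3.051]
force: [-0.2, 0.3, -0.0]
finger_gap: 0.602
gripper_force: 0.0
```

```bash
python3 - <<'E'
from h import *
np.set_printoptions(precision=3,suppress=True)
o=bot.observe(); print(o['clock'],o['tcp_pos'],o['tcp_rot'],o['joints'],o['force'])
save("wrist","pics/w1.png")
for t,z in (("handle",.186),("lever_pad",.105),("cover_hinge",.14),("catch",.065)):
    for r in bot.landmark_of("wrist",t)[:1]: print(t,np.round(r['location'],1),round(r['conf'],2),atz("wrist",r['location'],z))
print(proj("wrist",[[.605,.011,.186],[.505,.002,.186],[.584,-.124,.105]]))
E
```

```text
2.6 [0.555 0.007 0.314] [ 3.141 -0.    -3.051] [-0.009  0.243  1.424  0.001  1.475 -1.67 ] [-0.189  0.252 -0.027]
handle [322.9 198.8] 0.6 [0.559 0.008 0.186]
lever_pad [205.6 190.3] 0.86 [ 0.582 -0.124  0.105]
cover_hinge [470.2 183.6] 0.95 [0.541 0.16  0.14 ]
catch [284.5 183.3] 0.96 [ 0.574 -0.039  0.065]
[[321.734 245.971]
 [321.823 137.299]
 [206.15  192.285]]
```

View pics/w1.png

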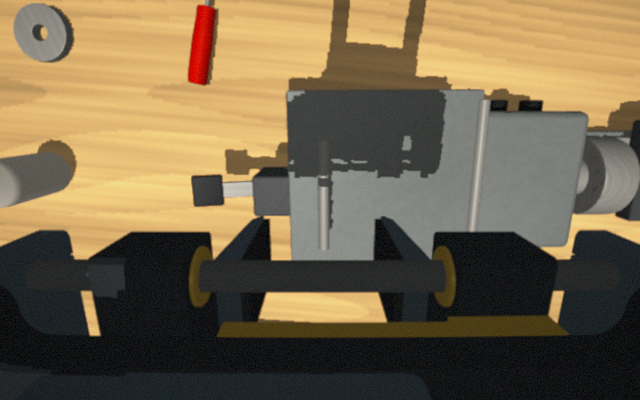

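The wrist view shows the bar from (324,142) to (324,248), about 2 mm off the fit. The pad is at (206,190), as expected. I'll descend and grip.

Converted, 147 mm / 500 = 0.294, 135 mm / 500 = 0.27.

apply_moves(moves=[-0.006,0.004,0.08,0,0,0,0.6,-0.006,0.004,0.16,0,0,0,0.6,-0.006,0.004,0.23,0,0,0,0.6,-0.006,0.004,0.27,0,0,0,0.6,-0.006,0.004,0.294,0,0,0,0.6,-0.006,0.004,0.294,0,0,0,0.6,-0.006,0.004,0.294,0,0,0,0,-0.006,0.004,0.294,0,0,0,0,-0.006,0.004,0.294,0,0,0,0,-0.006,0.004,0.294,0,0,0,0,-0.006,0.004,0.294,0,0,0,0,-0.006,0.004,0.294,0,0,0,0], squeeze=25)

```text
clock: 4.05
tcp_pos: [0.5583, 0.008, 0.1671]
tcp_rot: [3.141, 0.0, -3.053]
force: [-0.8, 8.3, 0.6]
finger_gap: 0.106
gripper_force: 11.1
```

apply_moves(moves=[0,0,0,0,0,0,0,0,0,-0.002,0,0,0,0,0,0,-0.004,0,0,0,0,0,0,-0.006,0,0,0,0,0,0,-0.006,0,0,0,0])

```text
clock: 4.55
tcp_pos: [0.5582, 0.0088, 0.1695]
tcp_rot: [3.14, -0.0, -3.052]
force: [1.4, 4.6, -4.7]
finger_gap: 0.1
gripper_force: 25.0
```

Converted, -4 mm / 500 = -0.008, -3 mm / 500 = -0.006.

apply_moves(moves=[0,0,-0.002,0,0,0,0,0,0,-0.004,0,0,0,0,0,0,-0.006,0,0,0,0,0,0,-0.008,0,0,0,0,0,0,-0.008,0,0,0,0])

```text
clock: 5.05
tcp_pos: [0.558, 0.0099, 0.1732]
tcp_rot: [3.138, -0.001, -3.053]
force: [1.4, 6.9, -7.4]
finger_gap: 0.101
gripper_force: 25.0
```

apply_moves(moves=[0,0,-0.002,0,0,0,0,0,0,-0.004,0,0,0,0,0,0,-0.004,0,0,0,0])

```text
clock: 5.35
tcp_pos: [0.558, 0.0106, 0.175]
tcp_rot: [3.136, -0.001, -3.053]
force: [2.3, 9.9, -7.3]
finger_gap: 0.104
gripper_force: 25.0
```

Converted, -2 mm / 500 = -0.004, -1 mm / 500 = -0.002.

apply_moves(moves=[0,0,-0.002,0,0,0,0,0,0,-0.004,0,0,0,0,0,0,-0.004,0,0,0,0])

```text
clock: 5.65
tcp_pos: [0.5579, 0.0112, 0.1768]
tcp_rot: [3.135, -0.001, -3.053]
force: [1.8, 11.8, -8.1]
finger_gap: 0.101
gripper_force: 25.0
```

The cover follows the hinge arc: it is up 9.7 mm (past the 5 mm catch stop), drifting +y, with a small and steady tangential force (about 4 N). So it is free. I'll go on along the arc for a bit, then check with a picture.

Converted, -20.6 mm / 500 = -0.0412, -15.5 mm / 500 = -0.031, 12 degrees / 360 = 0.0333.

apply_moves(moves=[0,0.002,0,0.0056,0,0,0,0,0.0046,0.0006,0.0111,0,0,0,0,0.0074,-0.01,0.0167,0,0,0,0,0.0106,-0.0206,0.0222,0,0,0,0,0.0142,-0.031,0.0278,0,0,0,0,0.018,-0.0412,0.0333,0,0,0,0,0.018,-0.0412,0.0333,0,0,0])

```text
clock: 6.35
tcp_pos: [0.5573, 0.0172, 0.199]
tcp_rot: [-2.931, -0.0, -3.051]
force: [-0.4, 0.3, -2.5]
finger_gap: 0.102
gripper_force: 25.0
```

```bash
python3 - <<'E'
from h import *
save("side","pics/s1.png"); o=bot.observe(); print(o['joints'],o['tcp_rot'],o['moment'],o['force'])
E
```

```text
[ 0.1350247   0.30795201  1.64060958 -0.22367477  1.21099283 -1.44508742] [-2.93224524e+00 -5.75056165e-05 -3.05135529e+00] [ 0.60572428 -0.00893687  0.21460299] [-0.18167502  0.55707002 -3.18278565]
```

View pics/s1.png

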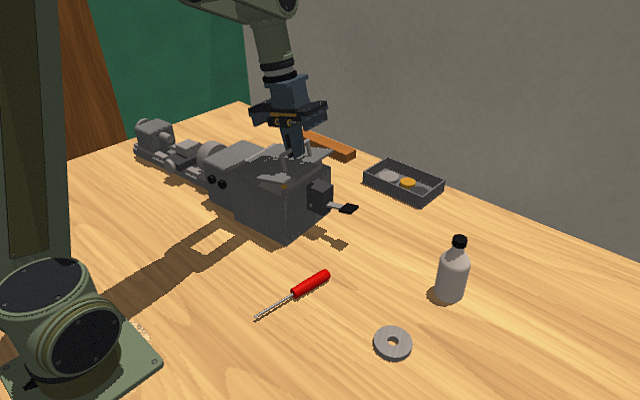

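The side view shows the cover's free edge raised near (325,152) with the fingers still on the bar. The lever pad is untouched at (348,208) and the bystanders are in place. The cover is free, so I'll keep lifting.

Converted, -60.7 mm / 500 = -0.1214, -53.7 mm / 500 = -0.1074, 24 degrees / 360 = 0.0667.

apply_moves(moves=[0,0.0032,-0.0162,0.0083,0,0,0,0,0.0074,-0.032,0.0167,0,0,0,0,0.0124,-0.0478,0.025,0,0,0,0,0.018,-0.0632,0.0333,0,0,0,0,0.0246,-0.0784,0.0417,0,0,0,0,0.032,-0.0932,0.05,0,0,0,0,0.04,-0.1074,0.0583,0,0,0,0,0.049,-0.1214,0.0667,0,0,0,0,0.049,-0.1214,0.0667,0,0,0])

```text
clock: 7.3
tcp_pos: [0.5537, 0.053, 0.2528]
tcp_rot: [-2.511, -0.002, -3.052]
force: [-1.8, -2.4, -0.3]
finger_gap: 0.1
gripper_force: 25.0
```

Converted, -53.7 mm / 500 = -0.1074, -46.6 mm / 500 = -0.0932, 21 degrees / 360 = 0.0583.

apply_moves(moves=[0,0.0032,-0.0162,0.0083,0,0,0,0,0.0074,-0.032,0.0167,0,0,0,0,0.0124,-0.0478,0.025,0,0,0,0,0.018,-0.0632,0.0333,0,0,0,0,0.0246,-0.0784,0.0417,0,0,0,0,0.032,-0.0932,0.05,0,0,0,0,0.04,-0.1074,0.0583,0,0,0,0,0.04,-0.1074,0.0583,0,0,0,0,0.04,-0.1074,0.0583,0,0,0,0,0.04,-0.1074,0.0583,0,0,0])

```text
clock: 8.3
tcp_pos: [0.549, 0.0996, 0.2844]
tcp_rot: [-2.148, -0.002, -3.055]
force: [-5.1, -2.1, 0.0]
finger_gap: 0.101
gripper_force: 25.0
```

```bash
python3 - <<'E'
from h import *
save("side","pics/s2.png"); o=bot.observe(); print(o)
for n in("side","top"):
    bot.grab_frame(n)
    for t in("handle","oil","gear","driver","lever_pad"):
        for r in bot.landmark_of(n,t)[:1]: print(n,t,np.round(r['location'],1),round(r['conf'],2))
E
```

```text
{'clock': 8.35, 'joints': array([ 0.60832162,  0.48984032,  1.50587417, -0.8251503 ,  1.72776736,
       -0.92804488]), 'dq': array([-7.89188700e-04, -2.75542867e-05,  1.07541196e-03,  1.25767511e-03,
       -2.85085565e-03, -3.38998165e-04]), 'joint_efforts': array([ 2.03188257e-01, -4.62198758e+01, -2.18944556e+01, -3.47523876e+00,
        9.84664410e-01,  2.73964304e-02]), 'tcp_pos': array([0.54902174, 0.09955876, 0.28434868]), 'tcp_rot': array([-2.14846258e+00, -2.08117406e-03, -3.05524272e+00]), 'force': array([-4.48565904, -2.0345221 , -0.14029399]), 'moment': array([ 0.40924509,  0.49527196, -0.50847557]), 'gripper_force': 24.985847175121307, 'finger_gap': 0.09981958461897406}
side handle [262.2 104.7] 0.67
side oil [446.8 293.1] 0.85
side gear [393.7 345.7] 0.76
side driver [295.  300.2] 0.6
side lever_pad [260.8 105.2] 0.65
top handle [208.5 163.2] 0.77
top oil [429.5 169.2] 0.75
top gear [425.3 244.1] 0.9
top driver [340.1 258.8] 0.74
top lever_pad [330.7 168. ] 0.57
```

View pics/s2.png

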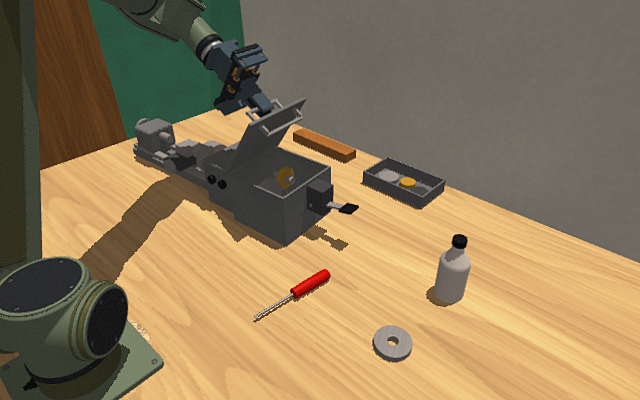

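The side view shows the cover open about 57°, with the bar held at (275,115) and the open gear box below it. The lever is still up at (348,208), and the bottle, gear and screwdriver have not moved.

```bash
python3 -c "
from station import bot
print(bot.sign_off())"
```

```text
the job is handed in; nothing more can be done
None
```

The tug showed the cover was not caught, so I left the release lever alone and lifted the cover to about 57°, where the arm is still holding it; the bottle, gear and screwdriver were not disturbed, and the job was handed in at about 8.5 s.

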